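# Pack a two-layer fruit box and close it

### The job

Pack the white foam box: lay the pack of large fruit flat in the bottom, then the foam pad on top of it, then the pack of small fruit on the pad, and close the box with its lid, fully home. Put them in one at a time in this order, carry the fruit level and set it down gently rather than dropping it. Leave the basket, the tape and the notebook where they are.

Things in the scene. Friction and masses are not known exactly. Their poses are not given: they have to be found in the camera images.
- foam_box: Open white foam box, fixed. Outside 104 (x) x 200 (y) x 100 mm high; origin: centre of underside, z up. Floor 12 mm, walls 14 mm; inside 76 x 172 mm. Full-height ends (+y, -y) and corners; the middle 90 mm of both long sides is cut down to a lip 8 mm above the inner floor, so fingers fit beside a pack held 12 mm or more above its underside. Lid home: lid origin 94 mm above box origin.
- large_pack: Clear closed plastic pack with large black fruit (28 mm balls, 2 rows of 5): a rigid block 60 mm (x) by 156 mm (y) by 36 mm high, about 0.24 kg. Origin: centre of its underside, z up, y along its length. Grip it across its 60 mm width at mid-length.
- pad: Plain white foam pad, flat and rigid, 60 mm (x) by 156 mm (y) by 16 mm thick, about 0.03 kg, lying flat. Origin: centre of its underside, z up, y along its length. Grip it across its 60 mm width.
- small_pack: Clear closed plastic pack with small black fruit (18 mm balls, 3 rows of 8): a rigid block 60 mm (x) by 156 mm (y) by 26 mm high, about 0.14 kg. Origin: centre of its underside, z up, y along its length. Grip it across its 60 mm width at mid-length.
- lid: White foam lid, right way up, 0.05 kg. Slab 104 (x) x 200 (y) mm, 14 mm thick; under it a plug 64 x 160 mm, 6 mm deep, that drops inside the box walls with 6 mm to spare all round; on top a raised block to grip across, 56 (x) x 100 (y) mm, 20 mm high. Origin: centre of the plug's underside, z up; slab top 20 mm, block top 40 mm above it.
- basket: Round red plastic basket heaped with black fruit, 172 mm across, about 95 mm high, loose. Not part of the job. Origin: centre of its underside.
- tape_roll: Roll of brown packing tape lying flat, 100 mm across, 46 mm high, loose. Not part of the job. Origin: centre of its underside.
- notebook: Buff notebook with a pen on it, 105 by 148 mm, 22 mm high in all, loose. Not part of the job. Origin: centre of its underside.
Not all that is in view belongs to the job. Leave any blue or pink look-alike of the small_pack alone. Several things have the shape of the pad; the one meant has the colours described above.

How it is judged:
On the way, in this order (a step that is already met when the one before it is completed fails the run):
1. the large-fruit pack lies flat on the floor of the box, let go (z of large_pack in the frame of foam_box between 0.009 and 0.0155 m and horizontal distance between large_pack and foam_box below 0.015 m and angle between large_pack's own z axis and vertical below 0.06 rad and angle between the y axis of large_pack and the y axis of foam_box, either way round below 0.25 rad and contact force between the fingers and large_pack below 0.3 N and linear speed of large_pack below 0.03 m/s and angular speed of large_pack below 0.3 rad/s), for 0.2 s.
2. the foam pad lies flat on the large-fruit pack in the box, let go (z of pad in the frame of foam_box between 0.044 and 0.0525 m and horizontal distance between pad and foam_box below 0.015 m and angle between pad's own z axis and vertical below 0.06 rad and angle between the y axis of pad and the y axis of foam_box, either way round below 0.25 rad and contact force between the fingers and pad below 0.3 N and linear speed of pad below 0.03 m/s and angular speed of pad below 0.3 rad/s), for 0.2 s.
3. the small-fruit pack lies flat on the pad in the box, let go (z of small_pack in the frame of foam_box between 0.06 and 0.0685 m and horizontal distance between small_pack and foam_box below 0.015 m and angle between small_pack's own z axis and vertical below 0.06 rad and angle between the y axis of small_pack and the y axis of foam_box, either way round below 0.25 rad and contact force between the fingers and small_pack below 0.3 N and linear speed of small_pack below 0.03 m/s and angular speed of small_pack below 0.3 rad/s), for 0.2 s.
4. the lid is home on the box, let go (z of lid in the frame of foam_box between 0.09 and 0.097 m and horizontal distance between lid and foam_box below 0.012 m and angle between lid's own z axis and vertical below 0.06 rad and angle between the y axis of lid and the y axis of foam_box, either way round below 0.25 rad and contact force between the fingers and lid below 0.3 N and linear speed of lid below 0.03 m/s and angular speed of lid below 0.3 rad/s), for 0.2 s.
At the end, for the whole second after the job is handed in: In the box, undersides above the box's: large pack 9-15.5 mm, pad 44-52.5, small pack 60-68.5, lid home 90-97; each within 15 mm (lid 12) of the box's centre, along it within 14 deg, level within 3 deg, released and at rest (all of step 1 and all of step 2 and all of step 3 and all of step 4); the robot touches nothing.
It fails at once if a fruit pack is dropped into the box or rammed down (over 0.65 m/s inside or just above it) ((horizontal distance between large_pack and foam_box below 0.05 m and z of large_pack in the frame of foam_box below 0.15 m and linear speed of large_pack above 0.65 m/s) or (horizontal distance between small_pack and foam_box below 0.05 m and z of small_pack in the frame of foam_box below 0.15 m and linear speed of small_pack above 0.65 m/s)).
It fails at once if a fruit pack is tipped by more than 40 degrees (angle between any of large_pack, small_pack's own z axis and vertical above 0.7 rad).
It fails at once if the basket, the tape roll or the notebook is pushed more than 30 mm (distance of any of basket, tape_roll, notebook from where it was at the start of the episode above 0.03 m).
It also fails if it takes over 106 s, if anything falls off the work surface, if the arm or the gripper's body presses on something with over 40 N, if the wrist force passes 120 N, or if a joint passes its speed limit or range.

### The arm

A 7-joint arm with a two-finger parallel gripper is mounted at the origin on the work surface. World frame = base frame: x ahead of the robot, y to its left, z up, the work surface at z = 0. Lengths are in m, angles in rad, forces in N, time in s.
With the tool pointing down it reaches from about 0.425 to 0.95 m from the base axis. Payload 4.7 kg.
Tool frame: the origin (TCP) lies on the centre line of the jaws, within the pads' length; the fingertips stand 22 mm ahead of it and the grasp point (between the pads) lies 3 mm ahead of it (bot.tip_reach is the z of the fingertips in the tool frame, in m); z points along the fingers, x is the direction in which the jaws open and shut, and the axes are right-handed (so a half turn about z gives the same grasp; the last joint's range is limited). The gripper opens to 85 mm and grips with 20 to 120 N. Pads are 22 mm wide; open, the fingers measure 114 mm over their backs; the gripper's body (76 mm by 85 mm) begins 54 mm behind the grasp point. The pads swing forward as they close: fully open they stand 13 mm farther back than shut.
Start: joints at [1.309, 0.469, -0.049, 1.532, 0.024, 1.141, -0.082], TCP at [0.156, -0.657, 0.253] pointing down, gripper open.
Joint ranges: [-2.59, 2.59], [-0.33, 1.99], [-1.39, 1.29], [0.1, 2.45], [-1.04, 4.18], [0.21, 1.99], [-2.66, 2.66]. Speed limits (rad/s): [2.57, 2.57, 3.14, 3.14, 3.14, 3.14, 3.14].

### API

Orientations are given as a rotation vector (axis times angle).
In Python, from bench import bot, planner, camera, ticket, spotter gives the robot as it stands. Calls block until the motion is done:
- bot.movep(position, orientation): joint-space move of the TCP to a pose.
- bot.movel(position, max_speed=0.15, ori=None, stop_force=None): straight line of the TCP; ori=None keeps the orientation; max_speed is the mean speed in m/s. With stop_force (N) it stops when the force on the tool has changed by that much, and returns True; else False.
- bot.move_j(angles): joint-space move.
- bot.gripper_to(opening): finger opening in m; the grip force is fixed at half the most; returns when the fingers have stopped.
- bot.dwell(seconds).
- planner.solve_ik(position, orientation): joint angles nearest the present ones, or None.
- bot.get_obs(): the state.
- camera(name): name is "scene" or "top"; returns a dict with "pixels" (480x640x3 uint8, red, green, blue), "depth" (480x640 float32, m along the optical axis (not along the pixel's ray), 0 where there is no reading), "fx", "fy", "cx", "cy" (pixels), "D" ([k1, k2, p1, p2, k3] as OpenCV has them; the pictures are not rectified), "pose" (4x4, takes a point from camera to world coordinates). Camera axes: x right, y down, z forward; pixel columns grow to the right and rows downward; lengths in m; the calibration is good to about 2 mm. A picture is of the moment at which its call begins.
A pose or a line that the arm cannot do raises bot.PlanningError and nothing moves.
- ticket.job_done(): hands the job in, once; it reports no verdict.
Trained networks look in a picture, given as the dict that the camera call returned (one of the last four; its "shot" number tells which), for a name from the list of things; names that differ only in an ending like _2 or _b are one class to them, and where a whole thing is asked for, a point or a joint stands for the part that bears it (a point fixed in the world has none). Each returns a list of dicts, best first, with "confidence" (0 to 1); they miss things now and then, are a little off and sometimes report something else, mostly with a low value. They report only what shows in the picture. A call takes as long as a camera call. They do not tell look-alikes from the thing itself.
- spotter.silhouettes(picture, target): "pixels" (480x640 bool, what is visible of it) and "rect" ([centre column, centre row, width, height] in pixels, round what is visible of it).
The state is a dict: "t": time; "qpos": joint angles; "dq": joint speeds; "effort": joint torques, N m; "tcp_pos": TCP position; "ee_rot": TCP orientation; "contact_force": force on the tool from outside, world axes, zero at the start; "wrist_torque": the same for the moment, N m; "finger_gap": finger opening in m.
Only numpy, scipy, OpenCV 4.12 (cv2) and the standard library are available. Lean on these libraries where they do the work, as an engineer would, in place of code of your own. Each camera call takes 0.05 s, during which the arm holds its last target.

## Working session

There is one attempt and no reset: what is moved stays moved. The work goes in short steps, each a Python script; the robot and the scene stay as the last script left them, time stands still between calls to the robot, and variables do not carry over. Pictures are saved under pics/ and viewed, and the job is handed in when it is done.

```bash
ls; mkdir -p pics; python3 - <<'E'
from bench import bot, planner, camera, ticket, spotter
import cv2,numpy as np
for n in ["scene","top"]:
    c=camera(n); cv2.imwrite(f"pics/{n}0.png",c["pixels"][:,:,::-1])
    print(n,c["fx"],c["cx"],c["cy"],c["D"],np.round(c["pose"],3).tolist(),c["shot"])
o=bot.get_obs();print(o)
E
```

```text
pics
scene 494.0448033132676 333.25702592348426 237.7746969189647 [0.03154757 0.         0.         0.         0.        ] [[-0.017, 0.582, -0.813, 1.482], [1.0, 0.006, -0.017, -0.044], [-0.005, -0.813, -0.582, 0.752], [0.0, 0.0, 0.0, 1.0]] 1
top 609.0323695798523 323.3416252970492 239.4784709760339 [0.04285814 0.         0.         0.         0.        ] [[-0.029, -0.996, 0.089, 0.325], [-0.999, 0.031, 0.022, -0.071], [-0.024, -0.088, -0.996, 1.657], [0.0, 0.0, 0.0, 1.0]] 2
{'t': 0.1, 'qpos': array([ 1.30912601,  0.46938908, -0.04861051,  1.53354816,  0.02409472,
        1.14102505, -0.08233927]), 'dq': array([ 7.17333869e-04, -3.46094143e-03, -4.17530289e-05, -2.83984220e-03,
       -1.51202990e-04,  2.60541622e-04,  1.26401677e-03]), 'effort': array([ 7.60721286e-04, -5.11515892e+01, -4.69897070e-02, -2.38390052e+01,
        1.07834677e-02,  4.36016955e-03,  1.11497167e-05]), 'tcp_pos': array([ 0.15561912, -0.65632188,  0.25235845]), 'ee_rot': array([-2.46353620e+00,  1.94779058e+00,  2.24613396e-03]), 'contact_force': array([0.75074143, 0.57013731, 0.02739562]), 'wrist_torque': array([-0.02403049,  0.04454197, -0.00265173]), 'finger_gap': 0.08558771216730066}
```

View pics/scene0.png

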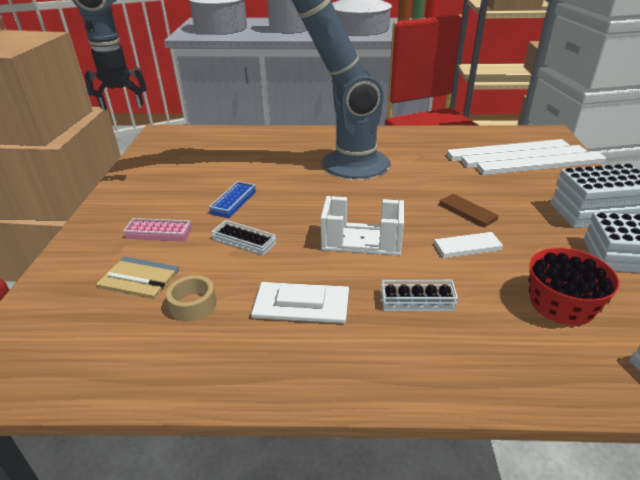

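View pics/top0.png

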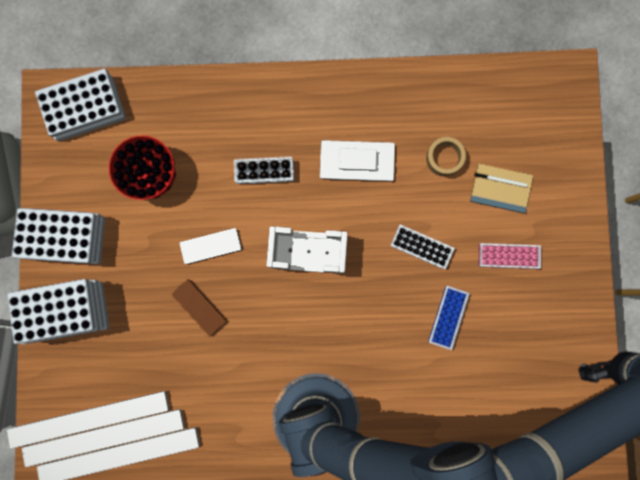

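The scene view shows the same items from the front. Positions below are from the top view (column, row).
- **Large pack:** (264,170). The only other thing like it is the crates at the left edge, which are far bigger.
- **Pad:** white slab at (211,246). It could be confused with the brown slab at (200,307), the long white planks around (100,430) or the lid at (358,160).
- **Small pack:** black fruit at (422,246). The look-alikes are pink at (510,256) and blue at (449,318).
- **Box:** (307,250).

Next I'll measure each one.

```bash
cat > h.py <<'E'
from bench import bot, planner, camera, ticket, spotter
import cv2,numpy as np
from scipy.spatial.transform import Rotation as R
def world(c,mask=None):
    K=np.array([[c["fx"],0,c["cx"]],[0,c["fy"],c["cy"]],[0,0,1]])
    if mask is None: mask=np.ones((480,640),bool)
    v,u=np.nonzero(mask&(c["depth"]>0)); d=c["depth"][v,u].astype(float)
    n=cv2.undistortPoints(np.stack([u,v],1).astype(np.float64)[:,None],K,np.array(c["D"],float)).reshape(-1,2)
    P=np.c_[n*d[:,None],d]; T=np.array(c["pose"])
    return P@T[:3,:3].T+T[:3,3], u,v
def rect(xy):
    (cx,cy),(w,h),a=cv2.minAreaRect((xy*1000).astype(np.float32))
    if w>h: ang=a
    else: ang=a+90; w,h=h,w
    ang=(ang-90+90)%180-90   # long-axis angle from world y
    return cx/1000,cy/1000,w,h,ang
E
python3 - <<'E'
from h import *
c=camera("top")
H=dict(large_pack=.036,pad=.016,small_pack=.026,lid=None,foam_box=.1,basket=None,tape_roll=.046,notebook=None)
for n,h in H.items():
    for s in spotter.silhouettes(c,n):
        if s["confidence"]<.3: continue
        P,u,v=world(c,s["pixels"])
        z=np.percentile(P[:,2],[2,50,98])
        zt=h if h else z[2]
        m=np.abs(P[:,2]-zt)<.008
        r=rect(P[m,:2]) if m.sum()>10 else None
        print(n,round(s["confidence"],2),np.round(s["rect"]),"z",np.round(z,3),m.sum(),None if r is None else np.round(r,3), "med",np.round(np.median(P[:,:2],0),3))
img=c["pixels"][130:340,170:560,::-1]
cv2.imwrite("pics/crop1.png",cv2.resize(img,None,fx=2,fy=2,interpolation=cv2.INTER_CUBIC))
E
```

```text
large_pack 0.81 [266. 172.  62.  28.] z [-0.003  0.026  0.04 ] 605 [6.66000e-01 1.22000e-01 1.56209e+02 6.22480e+01 9.10000e-01] med [0.668 0.123]
large_pack 0.69 [423. 248.  60.  42.] z [-0.002  0.019  0.03 ] 73 [  0.444  -0.298 153.791  59.926 -26.412] med [ 0.444 -0.299]
pad 0.81 [200. 306.  54.  60.] z [0.007 0.016 0.024] 1281 [  0.3     0.306 157.742  63.063 -47.092] med [0.299 0.306]
pad 0.71 [212. 248.  62.  38.] z [0.007 0.016 0.025] 1194 [  0.464   0.272 156.238  61.645  12.705] med [0.464 0.273]
small_pack 0.8 [422. 248.  62.  38.] z [-0.004  0.019  0.03 ] 741 [  0.445  -0.299 155.757  61.246 -25.642] med [ 0.444 -0.3  ]
small_pack 0.65 [451. 318.  32.  68.] z [-0.004  0.019  0.031] 796 [  0.255  -0.36  155.4    61.089  69.777] med [ 0.254 -0.36 ]
small_pack 0.62 [510. 255.  63.  24.] z [-0.003  0.019  0.03 ] 747 [  0.413  -0.528 159.466  60.041  -3.732] med [ 0.413 -0.529]
lid 0.95 [359. 160.  81.  41.] z [0.012 0.022 0.045] 577 [ 0.685 -0.133 99.586 56.112 -4.212] med [ 0.682 -0.133]
foam_box 0.89 [307. 250.  76.  47.] z [0.005 0.016 0.105] 670 [ 4.40000e-01  6.00000e-03  1.97498e+02  1.01855e+02 -5.84200e+00] med [0.443 0.01 ]
basket 0.68 [142. 166.  65.  64.] z [0.    0.082 0.095] 848 [  0.67    0.435 168.778 167.302 -36.939] med [0.671 0.439]
tape_roll 0.95 [448. 154.  39.  43.] z [-0.001  0.043  0.053] 458 [ 0.684 -0.369 98.315 96.591 43.24 ] med [ 0.685 -0.374]
notebook 0.74 [501. 191.  60.  51.] z [0.004 0.013 0.024] 550 [  0.595  -0.516 148.795 104.321 -13.561] med [ 0.595 -0.519]
```

View pics/crop1.png

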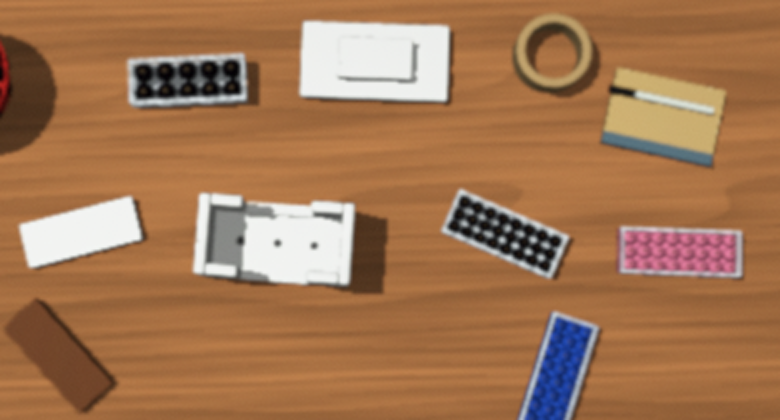

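The crop confirms the choice: large pack is the clear pack with 10 large black balls, pad is the plain white slab at the left, small pack is the 3x8 black one, and the lid has the raised block. Sizes and heights match the given ones. I'll cross-check with the scene camera and test IK.

```bash
cat >> h.py <<'E'
def ori(adeg,flip=0):
    a=np.radians(adeg+180*flip)
    x=np.array([np.cos(a),np.sin(a),0]);z=np.array([0,0,-1.])
    return R.from_matrix(np.c_[x,np.cross(z,x),z]).as_rotvec()
E
python3 - <<'E'
from h import *
print("tip",bot.tip_reach)
c=camera("scene")
for n,h in dict(large_pack=.036,pad=.016,small_pack=.026,lid=.04,foam_box=.1).items():
    for s in spotter.silhouettes(c,n):
        if s["confidence"]<.3: continue
        P,u,v=world(c,s["pixels"]); m=np.abs(P[:,2]-h)<.006
        if m.sum()>10: print(n,round(s["confidence"],2),np.round(s["rect"]),np.round(rect(P[m,:2]),3),np.round(np.percentile(P[:,2],98),3))
T=dict(large=(.666,.122,.9),pad=(.464,.272,12.7),small=(.445,-.299,-25.7),lid=(.684,-.133,-4.2),box=(.440,.006,-5.8))
for n,(x,y,a) in T.items():
  for f in (0,1):
    for z in (.04,.25):
      q=planner.solve_ik([x,y,z],ori(a,f)); print(n,f,z,None if q is None else np.round(q,2))
E
```

```text
tip 0.022
pad 0.73 [471. 211.  61.  31.] [  0.304   0.308 156.499  68.244 -49.197] 0.019
pad 0.71 [468. 247.  65.  22.] [  0.467   0.276 157.84   64.795  13.612] 0.019
small_pack 0.83 [246. 236.  61.  37.] [  0.446  -0.296 158.377  64.796 -25.155] 0.027
small_pack 0.81 [157. 232.  61.  25.] [  0.416  -0.526 156.823  70.183  -5.219] 0.027
small_pack 0.67 [232. 199.  43.  35.] [  0.259  -0.357 165.31   64.371  68.72 ] 0.027
lid 0.75 [299. 303. 100.  38.] [  0.689  -0.13  100.372  60.474  -3.803] 0.042
foam_box 0.93 [362. 228.  78.  62.] [ 4.45000e-01  8.00000e-03  1.98708e+02  1.09681e+02 -5.48000e+00] 0.101
large 0 0.04 [ 0.17  0.79 -0.62  1.66  0.57  0.88 -0.67]
large 0 0.25 [ 0.34  0.64 -0.92  1.49  0.52  1.27 -0.63]
large 1 0.04 [ 0.45  1.07 -1.19  1.64  1.06  1.2   2.16]
large 1 0.25 [ 0.45  0.76 -1.18  1.49  0.71  1.37  2.38]
pad 0 0.04 [-0.12  0.63 -0.64  2.    0.57  0.7  -0.9 ]
pad 0 0.25 [ 0.2   0.44 -1.05  1.82  0.42  1.13 -0.78]
pad 1 0.04 [ 0.21  0.91 -1.19  1.99  1.03  1.03  1.88]
pad 1 0.25 [ 0.26  0.49 -1.17  1.82  0.5   1.16  2.3 ]
small 0 0.04 [ 0.79  0.56 -0.36  2.02  0.32  0.62 -0.23]
small 0 0.25 [ 0.87  0.28 -0.43  1.85  0.13  1.04 -0.06]
small 1 0.04 [-0.24  0.86  1.1   2.08 -1.03  0.91 -2.13]
small 1 0.25 [-0.34  0.41  1.12  1.91 -0.42  1.09 -2.64]
lid 0 0.04 [ 0.52  0.81 -0.61  1.61  0.55  0.9  -0.36]
lid 0 0.25 [ 0.57  0.6  -0.69  1.45  0.39  1.23 -0.24]
lid 1 0.04 [-0.5   1.04  1.1   1.68 -1.03  1.11 -2.3 ]
lid 1 0.25 [-0.51  0.74  1.11  1.52 -0.67  1.3  -2.54]
box 0 0.04 [ 0.42  0.51 -0.65  2.22  0.58  0.58 -0.77]
box 0 0.25 [ 0.72  0.18 -0.91  2.03  0.16  1.01 -0.37]
box 1 0.04 [ 0.79  0.78 -1.18  2.21  1.01  0.88  1.99]
box 1 0.25 [ 1.    0.31 -1.29  2.02  0.34  1.06  2.6 ]
```

Both cameras agree to within 2–5 mm, so I use the averages. First, grasp the large pack.

```bash
cat >> h.py <<'E'
BOX=(.442,.007,-5.7)
def grasp(x,y,a,ztcp,pre=.074,hi=.20):
    bot.movep([x,y,hi],ori(a)); bot.gripper_to(pre)
    hit=bot.movel([x,y,ztcp+.03],max_speed=.2)
    hit=bot.movel([x,y,ztcp],max_speed=.05,stop_force=6)
    o=bot.get_obs(); print("down hit",hit,np.round(o["tcp_pos"],4),o["t"])
    if hit: return
    f0=o["contact_force"]
    bot.gripper_to(.03); o=bot.get_obs(); print("gap",o["finger_gap"],np.round(o["contact_force"]-f0,2))
def snap(n,cam="scene",crop=None,k=2):
    c=camera(cam); im=c["pixels"][:,:,::-1]
    if crop: im=cv2.resize(im[crop[1]:crop[3],crop[0]:crop[2]],None,fx=k,fy=k)
    cv2.imwrite(f"pics/{n}.png",im); return c
E
python3 - <<'E'
from h import *
grasp(.668,.123,.9,.038)
o=bot.get_obs();p=o["tcp_pos"]
bot.movel([p[0],p[1],.07],max_speed=.08)
o=bot.get_obs();print(o["finger_gap"],np.round(o["contact_force"],2),o["t"])
snap("g1",crop=(340,180,540,330),k=4)
E
```

```text
down hit False [0.6681 0.1232 0.038 ] 5.95
gap 0.05864908774937443 [ 0.04 -0.13  2.51]
0.05792946713109615 [-0.71 -0.38 -2.73] 6.775
```

View pics/g1.png

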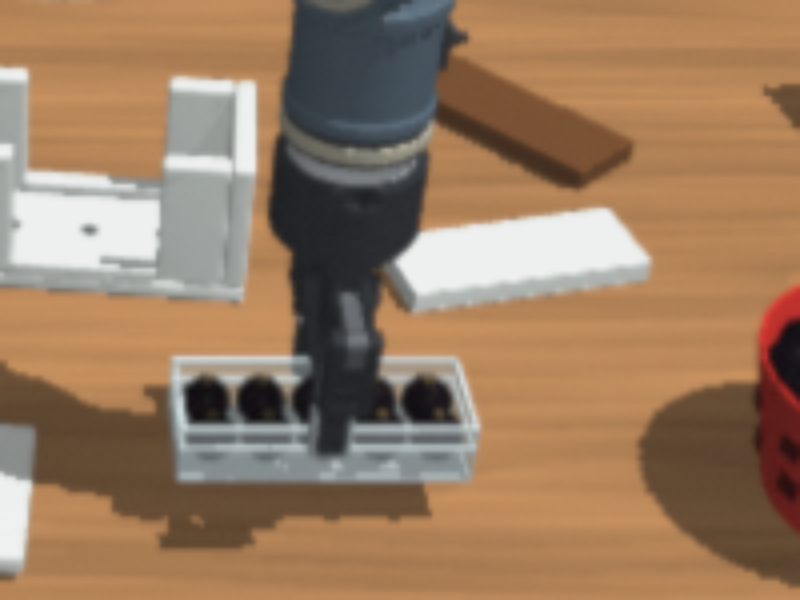

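The pack hangs level in the jaws, gripped at mid-length around (335,420) in the crop, with fingertips about 12 mm above its underside. Carrying it to the box.

```bash
cat >> h.py <<'E'
def place(ztcp,hi=.20,open_=.078,name=None):
    x,y,a=BOX
    p=bot.get_obs()["tcp_pos"]
    bot.movel([p[0],p[1],hi],max_speed=.2)
    bot.movel([x,y,hi],max_speed=.2,ori=ori(a))
    print("over box",bot.get_obs()["t"],bot.get_obs()["finger_gap"])
    if name: snap(name,"top",crop=(200,160,440,340),k=3)
def lower(ztcp,fast,stop=8):
    x,y,a=BOX
    h=bot.movel([x,y,fast],max_speed=.12,stop_force=12)
    o=bot.get_obs(); print("fast hit",h,np.round(o["tcp_pos"],4),np.round(o["contact_force"],1))
    if h: return True
    h=bot.movel([x,y,ztcp],max_speed=.03,stop_force=stop)
    o=bot.get_obs(); print("slow hit",h,np.round(o["tcp_pos"],4),np.round(o["contact_force"],1),o["t"])
E
python3 - <<'E'
from h import *
place(0,name="o1")
lower(.049,.09,stop=4)
snap("o1s",crop=(280,150,460,285),k=4)
E
```

```text
over box 9.05 0.05886082032032087
fast hit False [0.4426 0.0072 0.0905] [-0.3  0.2 -1.9]
slow hit True [0.4419 0.007  0.0507] [-1.  -0.3  5.5] 11.375
```

View pics/o1s.png

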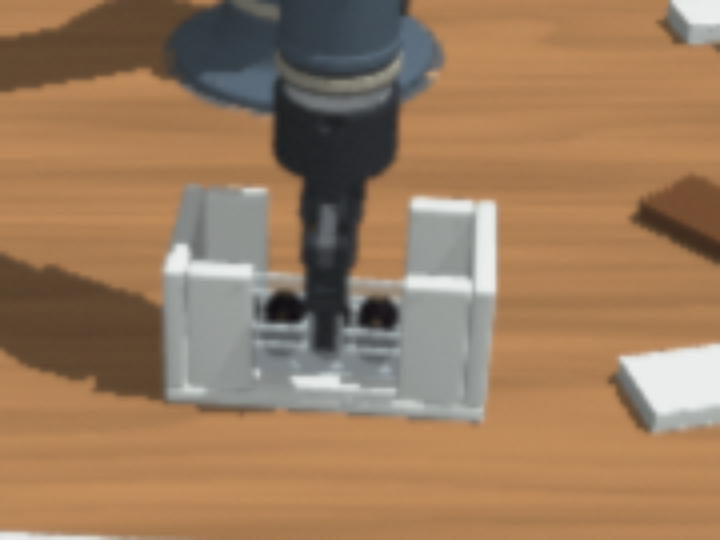

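Contact came at TCP z 0.0507, against about 0.050 expected, with the pack lying inside the box. Release, retreat and look.

```bash
cat >> h.py <<'E'
def inbox(c,name,h):
    for s in spotter.silhouettes(c,name):
        P,u,v=world(c,s["pixels"]); m=(np.abs(P[:,0]-BOX[0])<.05)&(np.abs(P[:,1]-BOX[1])<.09)
        if m.mean()<.5 or s["confidence"]<.3: continue
        P=P[m]; t=np.abs(P[:,2]-h)<.008
        print(name,round(s["confidence"],2),"z98",np.round(np.percentile(P[:,2],[50,98]),3),np.round(rect(P[t,:2]),3) if t.sum()>9 else None)
def release(op=.08,up=.2):
    x,y,a=BOX
    bot.gripper_to(op); bot.dwell(.15)
    p=bot.get_obs()["tcp_pos"]
    bot.movel([p[0],p[1],p[2]+.05],max_speed=.1); bot.movel([p[0],p[1],up],max_speed=.25)
E
python3 - <<'E'
from h import *
release()
bot.movep([.4655,.274,.2],ori(13.1))
c=snap("r1","top",crop=(200,160,440,340),k=3)
inbox(c,"large_pack",.048); inbox(c,"foam_box",.1)
for s in spotter.silhouettes(c,"foam_box")[:1]:
    P,_,_=world(c,s["pixels"]); print(np.round(rect(P[P[:,2]>.09][:,:2]),3))
print(bot.get_obs()["t"])
E
```

```text
large_pack 0.61 z98 [0.039 0.053] [ 4.41000e-01  7.00000e-03  1.56315e+02  6.06830e+01 -5.69900e+00]
foam_box 0.94 z98 [0.022 0.105] [ 4.4300e-01  7.0000e-03  1.8347e+02  9.3727e+01 -2.9710e+00]
[ 4.41000e-01  7.00000e-03  1.99883e+02  1.03899e+02 -5.58600e+00]
14.3667
```

View pics/r1.png

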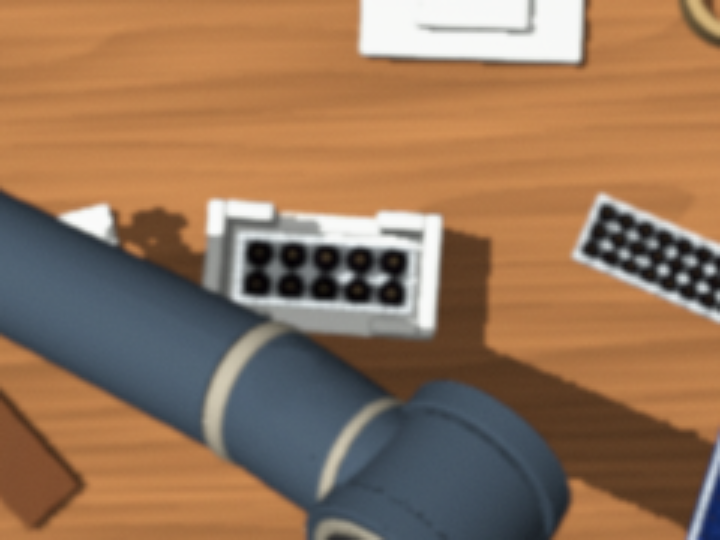

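The pack sits centred in the box, (325,270) in the crop: pack centre (441,7) mm, the same as the box centre. Next is the pad.

```bash
python3 - <<'E'
from h import *
grasp(.4655,.274,13.1,.029)
p=bot.get_obs()["tcp_pos"]
bot.movel([p[0],p[1],.07],max_speed=.1)
o=bot.get_obs();print(o["finger_gap"],np.round(o["contact_force"],2),o["t"])
snap("g2",crop=(380,160,560,295),k=4)
E
```

```text
down hit False [0.4655 0.2742 0.029 ] 16.4583
gap 0.05776133589974807 [-1.48  0.3   5.4 ]
0.0570733987492432 [-0.54  0.18 -0.36] 17.325
```

View pics/g2.png

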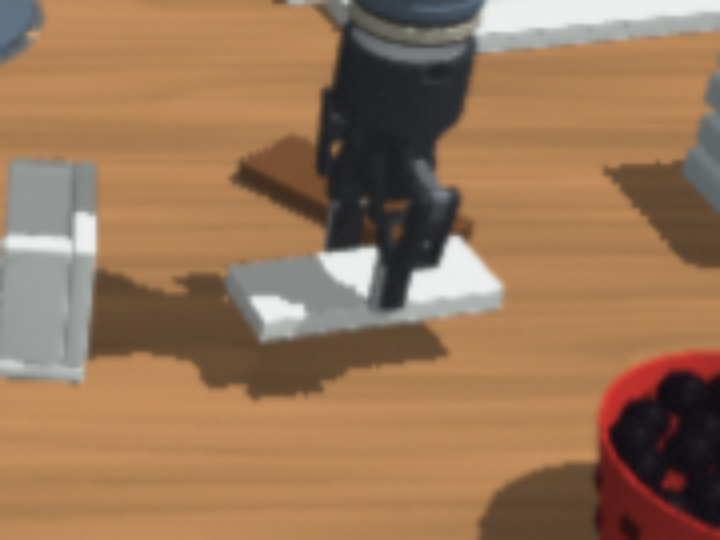

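The white pad hangs level in the jaws, gripped at mid-length around (390,290) in the crop. Placing it.

```bash
python3 - <<'E'
from h import *
place(0)
h=lower(.0755,.11,stop=3)
if not h:
    release()
    bot.movep([.4455,-.2975,.2],ori(-25.5))
c=snap("r2","top",crop=(200,160,440,340),k=3)
inbox(c,"pad",.064)
print(bot.get_obs()["t"])
E
```

```text
over box 19.6667 0.05703235864465302
fast hit False [0.4425 0.0073 0.1104] [-0.2 -0.6 -1.1]
slow hit True [0.4418 0.007  0.078 ] [-0.6  0.2  5.2] 21.55
pad 0.6 z98 [0.064 0.072] [ 4.41000e-01  6.00000e-03  1.55605e+02  6.02900e+01 -6.02900e+00]
24.4167
```

View pics/r2.png

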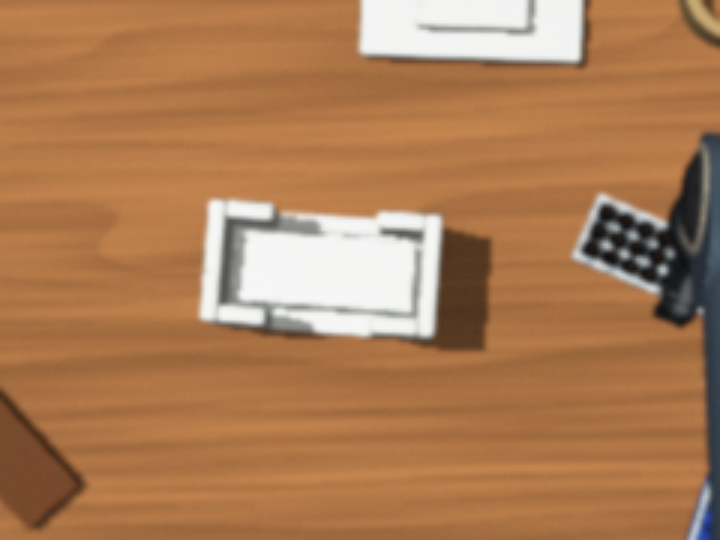

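The pad lies flat on the pack with its top at 64 mm, centred at (330,270) in the crop. Now the small pack.

```bash
python3 - <<'E'
from h import *
grasp(.4455,-.2975,-25.5,.033)
p=bot.get_obs()["tcp_pos"]
bot.movel([p[0],p[1],.07],max_speed=.1)
o=bot.get_obs();print(o["finger_gap"],np.round(o["contact_force"],2),o["t"])
snap("g3",crop=(150,160,330,295),k=4)
E
```

```text
down hit False [ 0.4457 -0.2974  0.033 ] 26.4833
gap 0.0580339303883432 [-1.55 -0.27  4.75]
0.058073012819316164 [ 0.25  0.43 -1.33] 27.2833
```

View pics/g3.png

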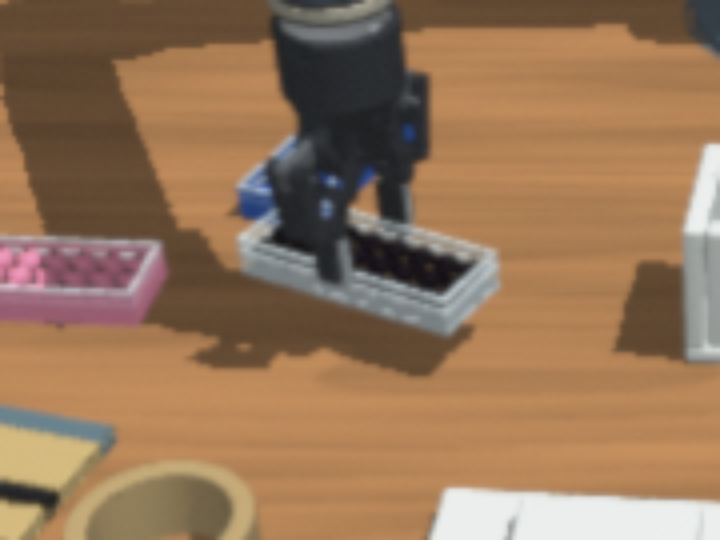

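The black-fruit small pack is held level near mid-length, fingertip at (335,270) in the crop; pink and blue are untouched. Placing it.

```bash
python3 - <<'E'
from h import *
place(0)
h=lower(.0945,.125,stop=3.5)
if not h:
    release()
    bot.movep([.6865,-.1315,.2],ori(-4.0))
c=snap("r3","top",crop=(200,100,440,340),k=2.5)
inbox(c,"small_pack",.090)
print(bot.get_obs()["t"])
c=snap("r3s",crop=(280,150,460,285),k=4)
E
```

```text
over box 29.8083 0.05787034400260889
fast hit False [0.4425 0.0072 0.1254] [ 1.2  0.9 -1.5]
slow hit True [0.4418 0.007  0.0977] [-1.4 -0.8  4.2] 31.425
small_pack 0.75 z98 [0.083 0.094] [ 4.41000e-01  5.00000e-03  1.56432e+02  6.05190e+01 -5.78200e+00]
34.125
```

View pics/r3.png

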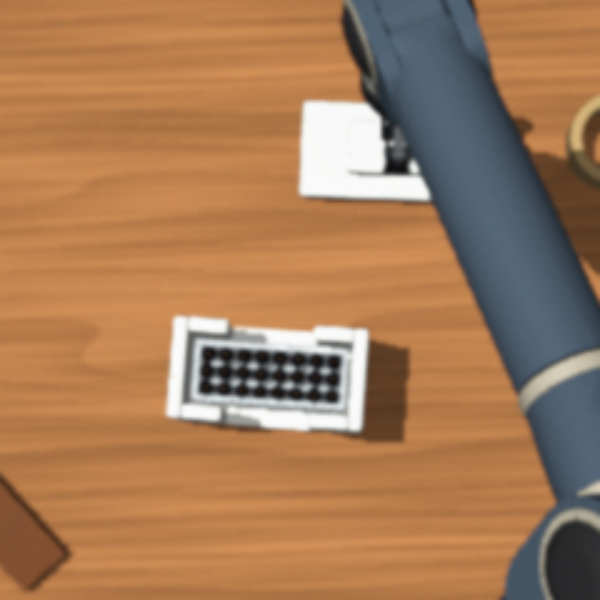

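The small pack is flat, its 3x8 grid centred at (268,375) in the crop; measured 2 mm from the box centre. Now the lid.

```bash
python3 - <<'E'
from h import *
grasp(.6865,-.1315,-4.0,.050)
p=bot.get_obs()["tcp_pos"]
bot.movel([p[0],p[1],.09],max_speed=.1)
o=bot.get_obs();print(o["finger_gap"],np.round(o["contact_force"],2),o["t"])
c=snap("g4",crop=(220,190,400,325),k=4)
E
```

```text
down hit False [ 0.6867 -0.1314  0.05  ] 36.1583
gap 0.05398355623608056 [-1.03  0.6   3.49]
0.05411189981236797 [-0.91  0.57 -1.58] 37.0167
```

View pics/g4.png

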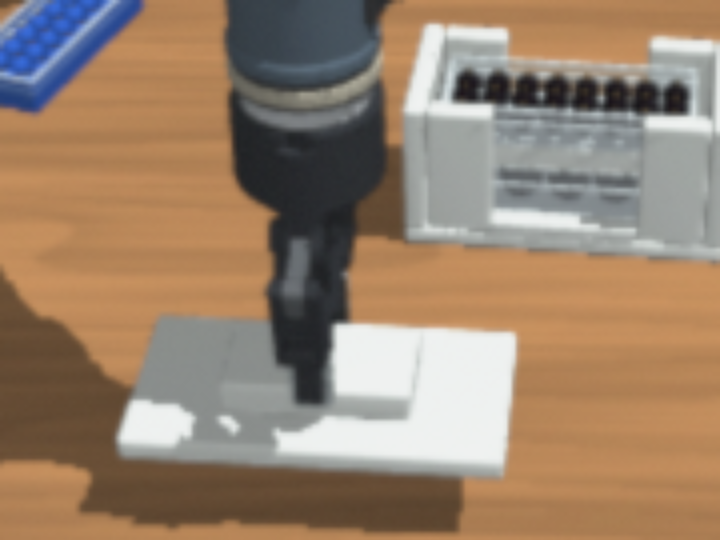

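The lid hangs level with the block gripped at (310,390) in the crop, near its middle. Placing it, expecting contact at TCP z of about 0.144.

```bash
python3 - <<'E'
from h import *
place(0)
h=lower(.1425,.165,stop=4)
c=snap("l4",crop=(270,120,470,270),k=4)
print(bot.get_obs()["t"])
E
```

```text
over box 39.325 0.053867597553706015
fast hit False [0.4422 0.0072 0.1649] [-0.4 -0.  -0.7]
slow hit True [0.4418 0.0069 0.1449] [-1.7 -0.5  7.3] 40.4167
40.4667
```

View pics/l4.png

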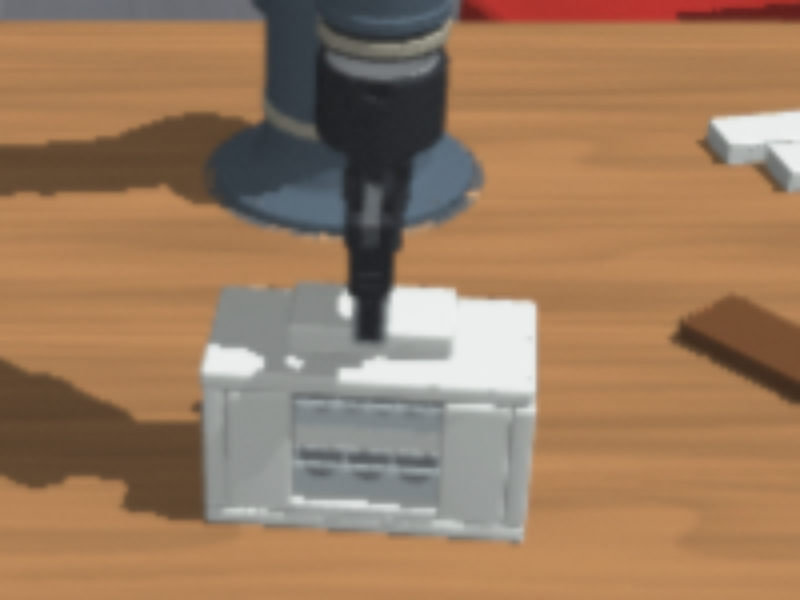

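The lid sits flush on the rim at (370,390) in the crop, and contact was at 0.1449. Release, back off and verify.

```bash
python3 - <<'E'
from h import *
release(up=.3)
bot.movep([.5,-.45,.3],ori(-5.7)); bot.dwell(.3)
for cam in("top","scene"):
    c=snap("f_"+cam,cam,None if cam=="top" else (270,120,470,270),1 if cam=="top" else 4)
    for n,h in(("lid",.134),("lid",.114)): inbox(c,n,h)
    for n,zz in (("basket",.09),("tape_roll",.046),("notebook",.013)):
        for s in spotter.silhouettes(c,n)[:1]:
            P,_,_=world(c,s["pixels"]); print(n,np.round(np.median(P[:,:2],0),3))
o=bot.get_obs();print(o["t"],np.round(o["contact_force"],1))
E
```

```text
lid 0.87 z98 [0.117 0.139] [ 4.39000e-01  2.00000e-03  1.19213e+02  6.29170e+01 -8.21500e+00]
lid 0.87 z98 [0.117 0.139] [ 4.4200e-01  7.0000e-03  1.7996e+02  9.9888e+01 -3.8000e-02]
basket [0.67  0.439]
tape_roll [ 0.685 -0.369]
notebook [ 0.605 -0.487]
lid 0.97 z98 [0.115 0.136] [ 4.4400e-01  8.0000e-03  9.9854e+01  6.2342e+01 -5.8960e+00]
lid 0.97 z98 [0.115 0.136] [ 4.43000e-01  7.00000e-03  1.80508e+02  9.86020e+01 -8.44000e-01]
basket [0.696 0.427]
tape_roll [ 0.698 -0.369]
notebook [ 0.611 -0.513]
44.8 [-0.2  1.3 -0. ]
```

View pics/f_top.png

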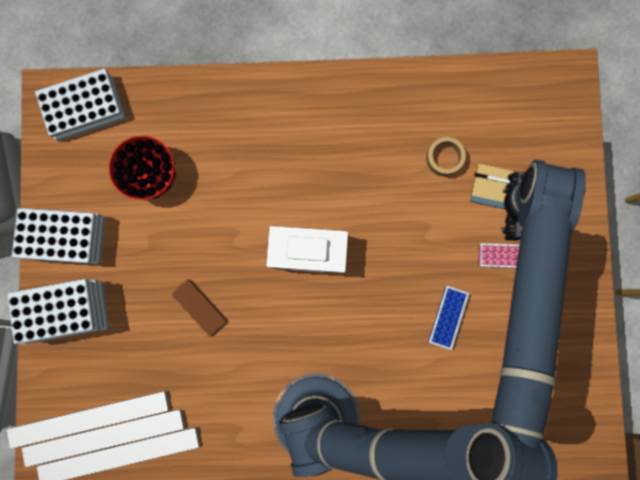

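View pics/f_scene.png

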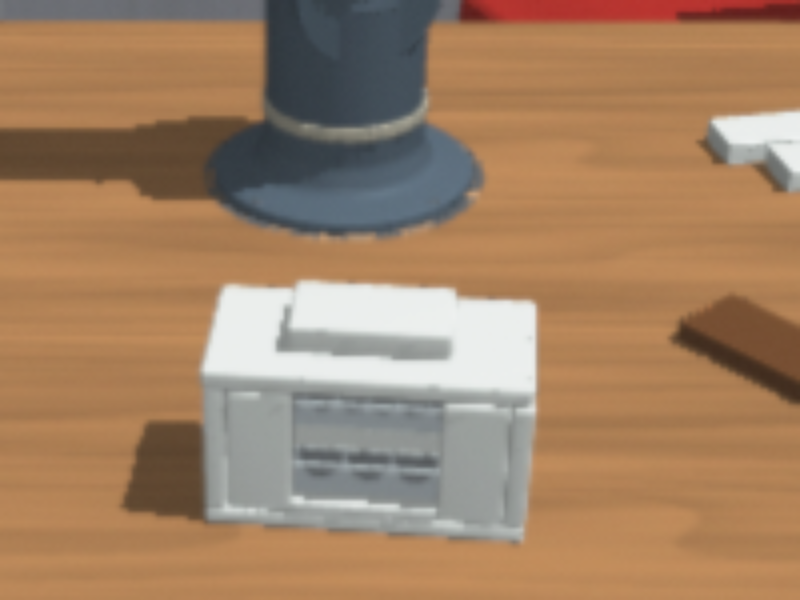

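The lid is flush and centred on the box at (307,250) in the top view, its top heights fit home, and the arm is clear of everything. Handing in.

```bash
python3 -c "
from bench import ticket,bot
print(ticket.job_done(),bot.get_obs()['t'])"
```

```text
the job is handed in; nothing more can be done
the job is handed in; nothing more can be done
```

The foam box is packed in the order asked: large pack, pad, small pack, then the lid. Each was carried level, lowered slowly until light contact and released. I handed the job in at about 45 s of the 106 s allowed; no verdict is reported.

**Last checks:**
- **Contents:** right after each was placed, the large pack and pad measured within about 1 mm of the box centre and the small pack about 2 mm. All three lay along the box within about half a degree, at the expected heights.
- **Lid:** it touched down at 0.145 m against 0.144 m expected. Its slab and block tops read about 1–3 mm above the home height of 114 and 134 mm, and it looks flush in both views.
- **Basket and tape:** they read the same as at the start from the top camera, within about 5 mm.
- **Robot:** the gripper was clear of everything, with almost no force on the tool.

**Readings that disagreed:**
- **Notebook:** its top-camera reading shifted by about 3 cm because the arm hid part of it. I had no scene-camera reading from the start to compare, but nothing went near it.
- **Lid outline:** the top-camera fit came out oversized and turned because points from both height levels mixed. The scene-camera fit of the lid's block gave −5.9°, in line with the box at −5.7°.

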